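# Flip a box-lid panel against the platen edge and weight it

### The arm

A 6-joint arm with a two-finger parallel gripper is mounted at the origin on the work surface. World frame = base frame: x ahead of the robot, y to its left, z up, the work surface at z = 0. Lengths are in m, angles in rad, forces in N, time in s.
With the tool pointing down it reaches from about 0.325 to 1 m from the base axis. Payload 5.1 kg.
Tool frame: the origin (TCP) lies midway between the tips of the shut fingers; the grasp point (between the pads) lies 19 mm behind it; z points along the fingers, y is the direction in which the jaws open and shut (so a half turn about z gives the same grasp; the last joint's range is limited). The gripper opens to 85 mm and grips with 20 to 120 N. Pads are 22 mm wide; open, the fingers measure 114 mm over their backs; the gripper's body (76 mm by 85 mm) begins 54 mm behind the grasp point. The pads swing forward as they close: fully open they stand 13 mm farther back than shut.
Start: joints at [1.044, 0.124, 1.65, -0, 1.367, -0.083], TCP at [0.279, 0.587, 0.231] pointing down, gripper open.
Joint ranges: [-2.61, 2.61], [-1.02, 2.33], [0.03, 2.71], [-1.35, 4.49], [0.32, 2.68], [-2.91, 2.91]. Speed limits (rad/s): [2.57, 2.57, 3.14, 3.14, 3.14, 3.14].

### API

Orientations are given as a unit quaternion [w, x, y, z].
In Python, from cell import ctrl gives the robot as it stands.
- The arm moves only by the shell command python3 -m handwheel 'ROWS' [OPENING] [FORCE]. ROWS is JSON, a list that holds one entry, the list of rows, each a list of 6 numbers: the shift along the world's x, y, z in m, then the turn, a rotation vector about the world's x, y, z in rad. In form: [[[tx, ty, tz, wx, wy, wz], ...]]. A call has 1 to 12 rows; each row shifts and turns the pose as measured when the row begins; what a row does not reach is not made up. A row lasts 1/8 s, in which the tool goes at most 62.5 mm and 10.7 degrees, less where a joint would pass 70% of its speed; a pose out of reach is approached as far as the arm can. A call is refused whole if a number of a shift passes 0.0625 or a number of a turn 0.188, either way. A call with a gripper value outside its range is refused whole. OPENING is the closure, from -1 (fully open) to 1 (shut), set as the call begins (- or left out, the last holds). The fingers move at their own pace and stop on an object; FORCE is the grip in N (left out, the last holds). Time passes only in rows, so rows that do not move let the fingers close. It gives the time, the measured TCP pose, the force and the opening at its end, in the units of the state.
- ctrl.read_state(): the state, without advancing time (a new reading comes with each control period).
- ctrl.snapshot(name): name is "side" or "top"; returns a dict with "image" (480x640x3 uint8, red, green, blue), "fx", "fy", "cx", "cy" (pixels), "k1" (the pictures are not rectified: a ray, as slopes to the right and down, at radius r is drawn at 1 + k1 r^2 times it, then the intrinsics apply), "R" (3x3) and "t" (3): a world point X has camera coordinates R X + t. Camera axes: x right, y down, z forward; pixel columns grow to the right and rows downward; lengths in m; the calibration is good to about 2 mm. A picture is of the moment at which its call begins. There is no depth.
- ctrl.close_job(): hands the job in, once; it reports no verdict.
Trained networks look in a picture, given as the dict that the camera call returned (one of the last four; its "shot" number tells which), for a name from the list of things; names that differ only in an ending like _2 or _b are one class to them, and where a whole thing is asked for, a point or a joint stands for the part that bears it (a point fixed in the world has none). Each returns a list of dicts, best first, with "confidence" (0 to 1); they miss things now and then, are a little off and sometimes report something else, mostly with a low value. They report only what shows in the picture. A call takes as long as a camera call. They do not tell look-alikes from the thing itself.
- ctrl.look_for(picture, name): "box" ([left, top, right, bottom] in pixels, round what is visible of it).
The state is a dict: "time": time; "q": joint angles; "qd": joint speeds; "tau": joint torques, N m; "eef_pos": TCP position; "orientation": TCP orientation; "ft_force": force on the tool from outside, world axes, zero at the start; "wrist_torque": the same for the moment, N m; "grip_width": finger opening in m.
Only numpy, scipy, OpenCV 4.12 (cv2) and the standard library are available. Lean on these libraries where they do the work, as an engineer would, in place of code of your own. Each camera call takes 0.05 s, during which the arm holds its last target.

### The job

The box-lid panel lies red side up on the bench. Push it up against the low steel front edge of the pressing platen, tip it up on end with its foot against that edge, and lay it over onto the platen red side down, then slide it square and snug against the brass stop block, roughly centred on it. Finish by setting the steel pressing weight upright on the middle of the panel, put down and not dropped, and leave the burnisher, bowl and jar where they are.

Things in the scene. Friction and masses are not known exactly. Their poses are not given: they have to be found in the camera images.
- platen: Fixed blue slab, 190 (own x) x 120 (own y) x 20 mm high, on the bench. Origin: centre of its underside; z up. Its upright steel front edge (the fence), 20 mm high, is at own x = -95 mm and runs the whole width. The top is level and smooth. The panel starts on the bench in front of that edge (-x side). The brass stop block stands on top at the far end (+x), see stop_face.
- fence_foot (a point): Middle of the foot of the platen's steel front edge, at bench height, platen (-95, 0, 0) mm; axes as the platen's.
- stop_face (a point): Middle of the lower edge of the brass stop block's face, which looks to the platen's -x; on the platen top, platen (80, 0, 20) mm; axes as the platen's. The fixed block is 15 (x) x 50 (y) mm and 18 mm high above the platen top, centred on platen y = 0.
- panel: Loose stiff wooden panel 150 (own x) x 60 (own y) x 10 mm thick, about 90 g: red face on own +z (up at the start), bare wood face on -z. Origin: centre of the bare face. It starts flat on the bench, own x within 20 degrees of the platen's x. It can be pinched across its width; it then keeps its angle to the fingers, but turns in them when its foot is pressed against the fence.
- end_a (a point): Middle of the panel's +x end face, panel (75, 0, 5) mm: the end nearer the fence at the start.
- end_b (a point): Middle of the panel's -x end face, panel (-75, 0, 5) mm.
- weight: Loose steel pressing weight, about 0.55 kg: round base 56 mm across and 28 mm high, with an upright round grip 28 mm across above it from 31 to 70 mm height. Origin: centre of its underside; z up. It and the burnisher may swap places.
- burnisher: Bystander: pink dome-shaped rubbing tool, 70 mm across, 62 mm high. Origin: centre of its underside. Leave alone.
- bowl: Bystander: empty steel bowl, 100 mm across, 45 mm high. Origin: centre of its underside. Leave alone.
- jar: Bystander: closed white jar with green cap, 64 mm across, 90 mm high. Origin: centre of its underside. Leave alone.
Not all that is in view belongs to the job. Leave any blue or brown look-alike of the weight alone.

How it is judged:
On the way, in this order (a step that is already met when the one before it is completed fails the run):
1. the panel stands up on end (within 20 degrees) with its foot on the bench against the platen's front edge (within 20 mm) (angle between panel's own z axis and vertical between 1.22 and 1.92 rad and ((height (world z) of end_a below 0.02 m and x of end_a in the frame of fence_foot between -0.02 and 0.003 m) or (height (world z) of end_b below 0.02 m and x of end_b in the frame of fence_foot between -0.02 and 0.003 m))), for 0.1 s.
2. the panel lies red side down on the platen, square (4 degrees) and within 4 mm of the stop block (angle between panel's own z axis and vertical above 3.08 rad and x of panel in the frame of stop_face between -0.0795 and -0.072 m and y of panel in the frame of stop_face between -0.025 and 0.025 m and z of panel in the frame of stop_face below 0.013 m and angle between the x axis of panel and the x axis of platen, either way round below 0.07 rad), for 0.2 s.
At the end, for the whole second after the job is handed in: The panel lies flat on the platen, red side down, its end within 4 mm of the stop block, square within 4 degrees and within 25 mm of the platen's centre line; the weight stands upright on it, within 20 mm of the panel's middle; both at rest and released (all of step 2 and horizontal distance between weight and panel below 0.02 m and z of weight in the frame of stop_face between 0.007 and 0.013 m and angle between weight's own z axis and vertical below 0.06 rad and linear speed of each of weight, panel below 0.02 m/s); the robot touches nothing.
It fails at once if the weight is let go more than 15 mm above the panel's height on the platen (height (world z) of weight above 0.045 m and contact force between the fingers and weight below 0.05 N).
It fails at once if the burnisher is moved more than 25 mm (distance of burnisher from where it was at the start of the episode above 0.025 m).
It fails at once if the bowl is moved more than 25 mm (distance of bowl from where it was at the start of the episode above 0.025 m).
It fails at once if the jar is moved more than 25 mm (distance of jar from where it was at the start of the episode above 0.025 m).
It also fails if it takes over 72 s, if anything falls off the work surface, if the arm or the gripper's body presses on something with over 40 N, if the wrist force passes 120 N, or if a joint passes its speed limit or range.

## Working session

There is one attempt and no reset: what is moved stays moved. The work goes in short steps, Python scripts to look and compute and a shell command to move; the robot and the scene stay as the last step left them, time stands still between calls to the robot, and variables do not carry over. Pictures are saved under pics/ and viewed, and the job is handed in when it is done.

```bash
ls; mkdir -p pics
cat > h.py <<'E'
import numpy as np, cv2
from cell import ctrl
def snap(n,f):
    p=ctrl.snapshot(n); cv2.imwrite('pics/'+f+'.png',p['image'][:,:,::-1]); return p
def K(p): return np.array([[p['fx'],0,p['cx']],[0,p['fy'],p['cy']],[0,0,1.]])
def D(p): return np.array([p['k1'],0,0,0,0.])
def px(p,z,uv):
    uv=np.array(uv,float).reshape(-1,1,2)
    n=cv2.undistortPoints(uv,K(p),D(p)).reshape(-1,2)
    R=np.array(p['R']);t=np.array(p['t']);c=-R.T@t
    d=np.c_[n,np.ones(len(n))]@R
    return c+d*((z-c[2])/d[:,2])[:,None]
def proj(p,X):
    R=np.array(p['R']);t=np.array(p['t'])
    return cv2.projectPoints(np.array(X,float).reshape(-1,1,3),cv2.Rodrigues(R)[0],t,K(p),D(p))[0].reshape(-1,2)
E
python3 - <<'E'
from h import *
for n in('top','side'):
    p=snap(n,n+'0'); print(n,p['fx'],p['k1'],'cam',-np.array(p['R']).T@p['t'])
    for o in('platen','panel','weight','burnisher','bowl','jar','stop_face'):
        for r in ctrl.look_for(p,o)[:3]: print(o,np.round(r['box']),round(r['confidence'],2))
print(ctrl.read_state())
E
```

```text
pics
top 456.9064114560748 -0.08128566798875447 cam [ 0.45977325 -0.04754355  1.01052217]
platen [321. 218. 406. 279.] 0.73
panel [226. 237. 299. 272.] 0.92
weight [480. 232. 509. 261.] 0.95
weight [439. 262. 470. 291.] 0.88
weight [431. 214. 466. 236.] 0.68
burnisher [148. 241. 176. 273.] 0.59
bowl [289. 148. 336. 195.] 0.55
jar [442. 308. 481. 342.] 0.83
stop_face [318. 222. 407. 278.] 0.91
side 558.9274913806124 -0.17640583982348326 cam [-0.24030542 -0.86542039  0.95486515]
platen [290. 233. 373. 290.] 0.97
panel [256. 208. 296. 248.] 0.66
weight [356. 287. 386. 324.] 0.97
weight [404. 296. 433. 332.] 0.88
weight [452. 298. 475. 328.] 0.78
burnisher [214. 178. 237. 202.] 0.71
bowl [330. 196. 362. 223.] 0.88
bowl [292. 231. 373. 288.] 0.74
jar [325. 304. 358. 349.] 0.64
jar [256. 211. 298. 248.] 0.31
stop_face [293. 234. 377. 292.] 0.57
{'time': 0.8, 'q': array([ 1.04439676e+00,  1.23756260e-01,  1.65026083e+00,  1.80776297e-05,
        1.36753551e+00, -8.25781682e-02]), 'qd': array([ 0.00183226, -0.00115552,  0.00120588, -0.0013146 ,  0.00110531,
       -0.00084174]), 'tau': array([ 6.16876532e-04, -4.23552918e+01, -3.65733325e+01, -1.68123120e-04,
        6.18659215e-04,  1.15008692e-05]), 'eef_pos': array([0.27911282, 0.58701832, 0.23137373]), 'orientation': array([-2.44142521e-06,  2.20095649e-01,  9.75478295e-01,  2.17596134e-05]), 'ft_force': array([-1.392674  , -0.64839402, -0.62024523]), 'wrist_torque': array([-0.01080243,  0.01258136, -0.00633409]), 'grip_width': 0.08575161811218272}
```

View pics/top0.png

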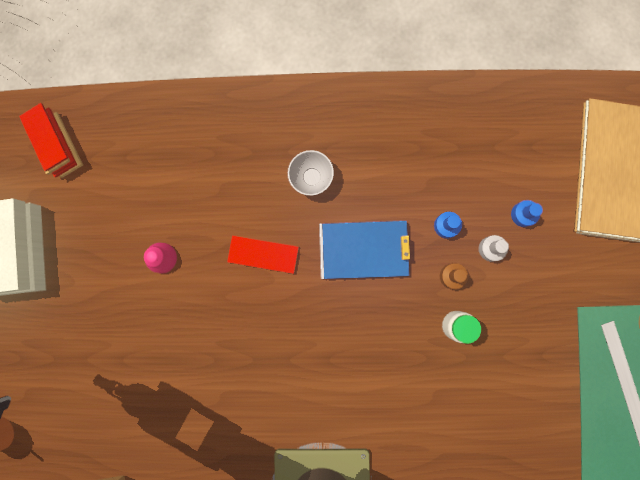

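View pics/side0.png

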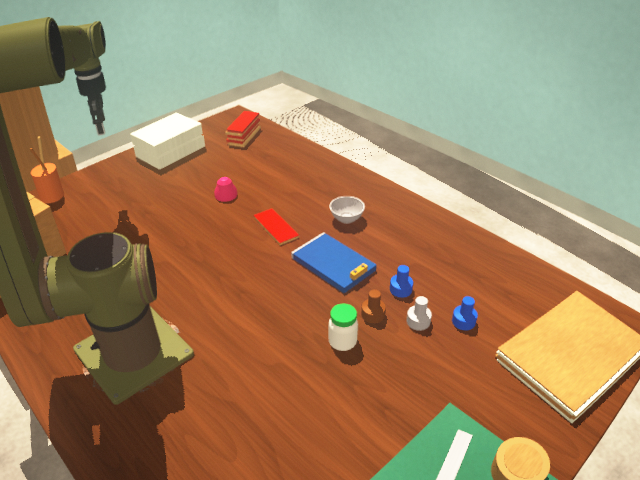

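Run:
```python
import cv2
a=cv2.imread('pics/top0.png');cv2.imwrite('pics/top0z.png',cv2.resize(a[200:350,220:520],None,fx=2.66,fy=2.66,interpolation=cv2.INTER_CUBIC))
a=cv2.imread('pics/side0.png');cv2.imwrite('pics/side0z.png',cv2.resize(a[180:360,210:490],None,fx=2.85,fy=2.85,interpolation=cv2.INTER_CUBIC))
```

```text
(no output)
```

View pics/top0z.png

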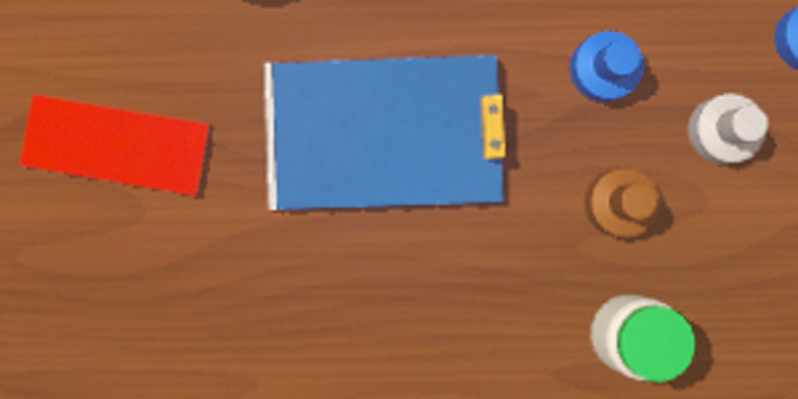

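View pics/side0z.png

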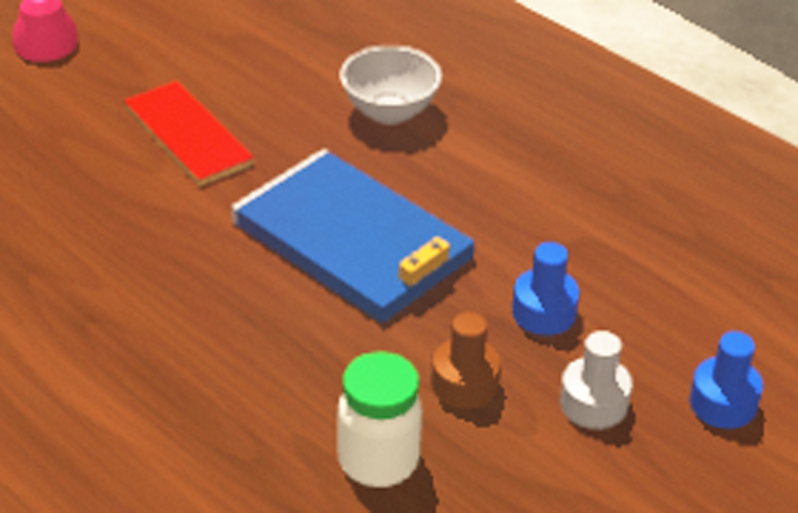

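The panel is red at about (264,254) in the top picture. The platen is at (365,250), with its white front edge at column 322 and the brass stop at (405,248). The steel weight is the grey one at (494,249), with blue and brown look-alikes around it. Next I measure these by colour.

```bash
cat >> h.py <<'E'
def rect(p,mask,roi,z):
    """min area rect of mask within roi, in world at height z (4 corners), centre,size,angle"""
    m=np.zeros_like(mask); x0,y0,x1,y1=roi; m[y0:y1,x0:x1]=mask[y0:y1,x0:x1]
    ys,xs=np.nonzero(m); c=px(p,z,np.c_[xs,ys])[:,:2]
    return cv2.minAreaRect((c*1000).astype(np.float32)),m.sum(), c.mean(0)
def red(im): im=im.astype(int); return ((im[...,0]>150)&(im[...,1]<60)&(im[...,2]<50))
def blue(im): im=im.astype(int); return ((im[...,2]>120)&(im[...,0]<90))
def yel(im): im=im.astype(int); return ((im[...,0]>180)&(im[...,1]>130)&(im[...,2]<90))
E
python3 - <<'E'
from h import *
p=ctrl.snapshot('top'); im=p['image']
print('panel',rect(p,red(im),(215,225,310,285),.010))
print('platen',rect(p,blue(im)|yel(im),(310,205,420,290),.020))
print('brass',rect(p,yel(im),(390,225,420,270),.038))
for q in [(325,224),(408,222),(325,279),(411,277),(321,250),(410,249)]: print(q,px(p,.02,[q]))
# steel weight: base & grip tops
print('base',px(p,.028,[[491,249]]),'grip',px(p,.070,[[499,248]]))
for n,z,q in(('bowl',.045,(311,173)),('jar',.09,(466,329)),('burn',.03,(161,258))): print(n,px(p,z,[q]))
s=ctrl.snapshot('side');im=s['image']
print('panel s',rect(s,red(im),(245,200,305,255),.010))
print('platen s',rect(s,blue(im),(290,230,380,292),.020))
for q in [(410+0,322)]: pass
print('weight s',px(s,.0,[[419,330]]))
E
```

```text
panel (((528.8884887695312, 124.59107971191406), (150.341796875, 59.589534759521484), 79.1912612915039), np.int64(1784), array([0.52906541, 0.12438954]))
platen (((534.2069091796875, -103.35008239746094), (119.06282043457031, 186.20108032226562), 0.955653727054596), np.int64(4560), array([ 0.53381623, -0.10094428]))
brass (((535.553955078125, -185.8354949951172), (45.50602340698242, 15.646445274353027), 1.3395854234695435), np.int64(133), array([ 0.53481903, -0.18573169]))
(325, 224) [[ 0.59171274 -0.01543277  0.02      ]]
(408, 222) [[ 0.59247672 -0.19633914  0.02      ]]
(325, 279) [[ 0.47177297 -0.01348755  0.02      ]]
(411, 277) [[ 0.4728263  -0.19921629  0.02      ]]
(321, 250) [[ 0.5349051  -0.00580074  0.02      ]]
(410, 249) [[ 0.53344274 -0.19884534  0.02      ]]
base [[ 0.52954951 -0.37247231  0.028     ]] grip [[ 0.52832004 -0.37534957  0.07      ]]
bowl [[0.69984589 0.01214723 0.045     ]]
jar [[ 0.36620285 -0.29554291  0.09      ]]
burn [[0.52309862 0.34677556 0.03      ]]
panel s (((527.2093505859375, 120.9507064819336), (148.73202514648438, 58.35580062866211), 79.07408905029297), np.int64(682), array([0.52695977, 0.11830714]))
platen s (((531.903076171875, -106.0111312866211), (118.70039367675781, 181.8743438720703), 1.1303690671920776), np.int64(1957), array([ 0.52908739, -0.10162953]))
weight s [[ 5.12659602e-01 -4.01230584e-01 -1.11022302e-16]]
```

```bash
cat >> h.py <<'E'
from scipy.optimize import minimize
def boxpts(x,y,yaw,sx,sy,z0,z1):
    c,s=np.cos(yaw),np.sin(yaw)
    return [[x+c*a*sx/2-s*b*sy/2,y+s*a*sx/2+c*b*sy/2,z] for a in(-1,1) for b in(-1,1) for z in(z0,z1)]
def fitbox(views,x0,sx,sy,z0,z1):
    """views: [(p,mask)], silhouettes incl. visible sides"""
    S=8
    def cost(v):
        e=0
        for p,m in views:
            h=cv2.convexHull(proj(p,boxpts(v[0],v[1],v[2],sx,sy,z0,z1)).astype(np.float32))[:,0]
            r=np.zeros((480*4,640*4),np.uint8)
            cv2.fillConvexPoly(r,np.round((h*4+1.5)*16).astype(np.int32),255,shift=4)
            r=cv2.resize(r,(640,480),interpolation=cv2.INTER_AREA)/255.
            e+=np.abs(r-m).sum()
        return e
    sc=np.array([.004,.004,.03])
    r=minimize(lambda u:cost(np.array(x0)+u*sc),np.zeros(3),method='Nelder-Mead',options=dict(initial_simplex=[[0,0,0],[1,0,0],[0,1,0],[0,0,1]],xatol=.02,fatol=.5,maxiter=120))
    return np.array(x0)+r.x*sc,r.fun
def roi(m,r):
    o=np.zeros(m.shape,float); x0,y0,x1,y1=r; o[y0:y1,x0:x1]=m[y0:y1,x0:x1]; return o
def white(im): im=im.astype(int); return (im.min(2)>150)&(im.max(2)-im.min(2)<50)
E
python3 - <<'E'
from h import *
p=ctrl.snapshot('top'); im=p['image']
print('panel',fitbox([(p,roi(red(im),(215,225,310,285)))],[.529,.1245,-1.76],.15,.06,.0099,.01))
m=roi(blue(im)|yel(im)|white(im),(310,205,420,290))
print(m.sum(),'platen',fitbox([(p,m)],[.533,-.101,-1.554],.19,.12,.0199,.02))
print('platen nofence',fitbox([(p,roi(blue(im)|yel(im),(310,205,420,290)))],[.533,-.103,-1.554],.186,.12,.0199,.02))
s=ctrl.snapshot('side');im=s['image']
print('panel s',fitbox([(s,roi(red(im),(245,200,305,255)))],[.529,.1245,-1.76],.15,.06,.0099,.01))
m=im.astype(int); 
d=roi((m[...,2]>m[...,0]+15),(288,230,380,294)); cv2.imwrite('pics/m.png',d*255)
print('platen s',fitbox([(s,d)],[.533,-.101,-1.554],.186,.12,.0,.02),d.sum())
# grip disc of weight: top
cv2.imwrite('pics/w.png',cv2.resize(p['image'][210:300,420:540,::-1],None,fx=6,fy=6,interpolation=cv2.INTER_CUBIC))
cv2.imwrite('pics/ws.png',cv2.resize(s['image'][270:345,340:480,::-1],None,fx=5,fy=5,interpolation=cv2.INTER_CUBIC))
E
```

```text
panel (array([ 0.5290598 ,  0.12448139, -1.75454285]), np.float64(66.71372549019608))
4715.0 platen (array([ 0.53423574, -0.09876852, -1.55378802]), np.float64(218.82745098039214))
platen nofence (array([ 0.53421673, -0.10302048, -1.55396439]), np.float64(213.9098039215686))
panel s (array([ 0.52766503,  0.1215381 , -1.75958695]), np.float64(35.168627450980395))
platen s (array([ 0.53417856, -0.10185726, -1.5518247 ]), np.float64(308.66666666666663)) 2414.0[ WARN:0@3.458] global loadsave.cpp:1063 imwrite_ Unsupported depth image for selected encoder is fallbacked to CV_8U.
```

View pics/w.png

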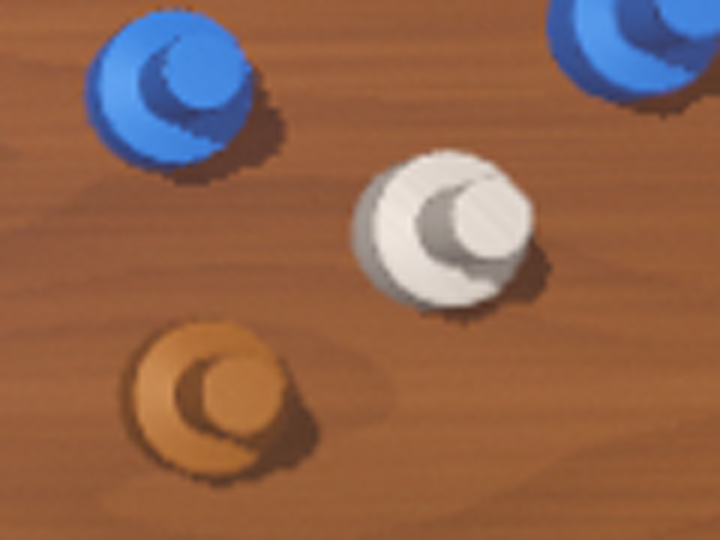

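View pics/m.png

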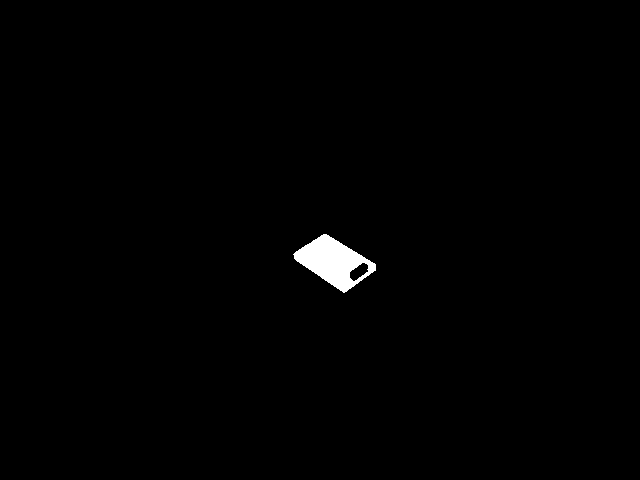

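```bash
python3 -m handwheel '[[[0.026,-0.041,-0.008,0,0,-0.1314],[0.026,-0.041,-0.008,0,0,-0.1314],[0.026,-0.041,-0.008,0,0,-0.1314],[0.026,-0.041,-0.008,0,0,-0.1314],[0.026,-0.041,-0.008,0,0,-0.1314],[0.026,-0.041,-0.008,0,0,-0.1314],[0.026,-0.041,-0.008,0,0,-0.1314],[0.026,-0.041,-0.008,0,0,-0.1314],[0.026,-0.041,-0.008,0,0,-0.1314],[0.026,-0.041,-0.008,0,0,-0.1314]]]' -1 20
cat >> h.py <<'E'
from scipy.spatial.transform import Rotation as Ro
def st():
    s=ctrl.read_state(); o=s['orientation']; r=Ro.from_quat([o[1],o[2],o[3],o[0]]); M=r.as_matrix()
    print('t',round(s['time'],2),'pos',np.round(s['eef_pos'],4),'yawY',round(np.degrees(np.arctan2(M[1,1],M[0,1])),2),'z',np.round(M[:,2],3),'F',np.round(s['ft_force'],1),'w',round(s['grip_width'],4),'q',np.round(s['q'],2))
    return s,M
E
python3 - <<'E'
from h import *
st()
p=ctrl.snapshot('top')
print(px(p,.07,[[501.6,246]]),px(p,.028,[[494.9,247.8]]))
E
```

```text
time: 2.25
eef_pos: [0.5447, 0.1672, 0.1521]
orientation: [0.003, 0.782, 0.624, 0.003]
ft_force: [0.0, 0.2, 0.3]
grip_width: 0.0853
t 2.25 pos [0.5447 0.1672 0.1521] yawY -12.83 z [ 0.008 -0.    -1.   ] F [0.  0.2 0.3] w 0.0853 q [ 0.2   0.01  1.91 -0.    1.22  0.43]
[[ 0.53235602 -0.38096799  0.07      ]] [[ 0.53198089 -0.38107467  0.028     ]]
```

```bash
python3 -m handwheel '[[[-0.006,0.010,-0.03,0,0.008,0.037],[0,0,-0.04,0,0,0],[0,0,-0.04,0,0,0],[0,0,-0.02,0,0,0],[0,0,0,0,0,0]]]'
python3 - <<'E'
from h import *
st()
snap('top','t1');snap('side','s1')
E
```

```text
time: 2.92
eef_pos: [0.5423, 0.1711, 0.0191]
orientation: [0.002, 0.773, 0.635, 0.001]
ft_force: [-1.0, 0.1, 1.0]
grip_width: 0.0855
t 2.92 pos [0.5423 0.1711 0.0191] yawY -11.19 z [ 0.004 -0.003 -1.   ] F [-1.   0.1  1. ] w 0.0855 q [ 0.21  0.17  1.98 -0.    0.98  0.41]
```

```bash
python3 -m handwheel '[[[-0.0036,0.006,-0.006,-0.003,0.004,0.009],[0,0,-0.006,0,0,0],[0,0,0,0,0,0]]]' -0.62
python3 - <<'E'
from h import *
st()
a=snap('top','t2');b=snap('side','s2')
i=cv2.resize(a['image'][210:290,200:320,::-1],None,fx=4,fy=4);j=cv2.resize(b['image'][180:260,220:320,::-1],None,fx=4,fy=4)
cv2.imwrite('pics/c2.png',np.vstack([i[:,:480],cv2.copyMakeBorder(j,0,0,0,80,0)])[:600])
E
```

```text
time: 3.4
eef_pos: [0.5425, 0.1788, 0.0121]
orientation: [0.005, 0.769, 0.639, 0.002]
ft_force: [-0.0, 0.5, -0.9]
grip_width: 0.0693
t 3.4 pos [0.5425 0.1788 0.0121] yawY -10.61 z [ 0.01  -0.004 -1.   ] F [-0.   0.5 -0.9] w 0.0693 q [ 0.23  0.19  1.98 -0.01  0.96  0.42]
```

View pics/c2.png

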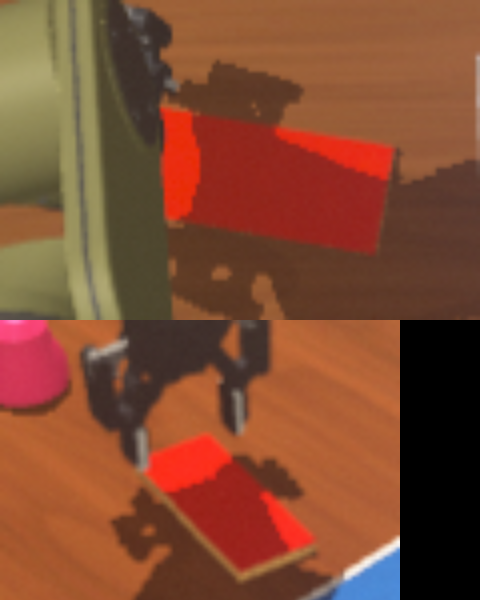

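```bash
python3 -m handwheel '[[[-0.004,-0.004,-0.008,-0.004,0.010,0],[0,0,-0.006,0,0,0],[0,0,-0.003,0,0,0]]]'
python3 -m handwheel '[[[0,0,-0.003,0,0,0],[0,0,0,0,0,0]]]'
python3 - <<'E'
from h import *
st()
E
```

```text
time: 3.88
eef_pos: [0.5387, 0.1743, -0.0053]
orientation: [0.003, 0.77, 0.639, -0.002]
ft_force: [0.4, 0.4, -0.1]
grip_width: 0.0689
time: 4.12
eef_pos: [0.5391, 0.1743, -0.0072]
orientation: [0.003, 0.77, 0.638, -0.003]
ft_force: [0.1, 0.8, 0.3]
grip_width: 0.069
t 4.12 pos [ 0.5391  0.1743 -0.0072] yawY -10.65 z [-0.001 -0.008 -1.   ] F [0.1 0.8 0.3] w 0.069 q [ 0.22  0.21  1.99 -0.01  0.94  0.41]
```

```bash
python3 -m handwheel '[[[0,0,0.001,0.008,0,0],[0,0,0,0,0,0],[0,0,0,0,0,0],[0,0,0,0,0,0]]]' 1 30
python3 - <<'E'
from h import *
st()
a=snap('top','t3');b=snap('side','s3')
print('panel s',fitbox([(a,roi(red(a['image']),(215,225,310,285)))],[.529,.1245,-1.76],.15,.06,.0099,.01))
i=cv2.resize(a['image'][210:290,200:320,::-1],None,fx=4,fy=4);j=cv2.resize(b['image'][180:260,220:320,::-1],None,fx=4,fy=4)
cv2.imwrite('pics/c3.png',np.vstack([i[:,:480],cv2.copyMakeBorder(j,0,0,0,80,0)])[:600])
E
```

```text
time: 4.62
eef_pos: [0.5405, 0.1747, -0.0047]
orientation: [0.0, 0.77, 0.639, 0.001]
ft_force: [-0.4, -0.5, 2.4]
grip_width: 0.0593
t 4.62 pos [ 0.5405  0.1747 -0.0047] yawY -10.64 z [ 0.002  0.001 -1.   ] F [-0.4 -0.5  2.4] w 0.0593 q [0.22 0.21 1.99 0.   0.94 0.4 ]
panel s (array([ 0.53417097,  0.12163554, -1.75965812]), np.float64(1564.7960784313723))
```

View pics/c3.png

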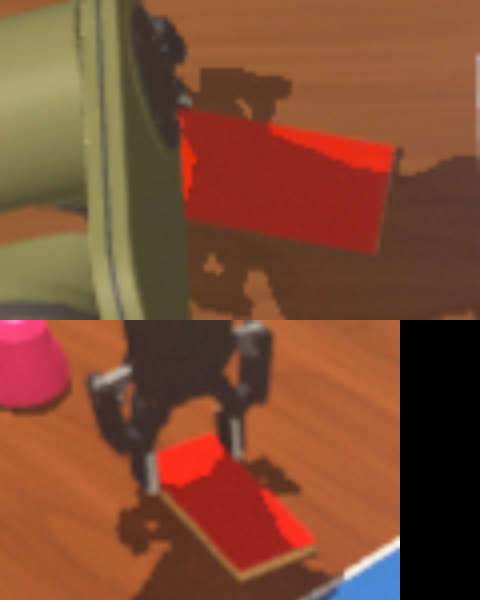

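```bash
python3 -m handwheel '[[[0,0,0.005,0,0,0],[-0.003,-0.014,0,0,0,0.065],[-0.003,-0.014,0,0,0,0.065],[-0.003,-0.014,0,0,0,0.065],[-0.001,-0.003,0,0,0,0.010],[0,0,0,0,0,0]]]'
python3 - <<'E'
from h import *
st()
a=snap('top','t4');b=snap('side','s4')
i=cv2.resize(a['image'][210:290,220:420,::-1],None,fx=4,fy=4)
cv2.imwrite('pics/c4.png',i);cv2.imwrite('pics/c4s.png',cv2.resize(b['image'][180:300,240:390,::-1],None,fx=4,fy=4))
E
```

```text
time: 5.48
eef_pos: [0.5283, 0.1289, -0.0009]
orientation: [-0.001, 0.698, 0.716, -0.0]
ft_force: [0.0, -0.5, -1.8]
grip_width: 0.0589
t 5.47 pos [ 0.5283  0.1289 -0.0009] yawY 1.42 z [-0.002  0.001 -1.   ] F [ 0.  -0.5 -1.8] w 0.0589 q [0.14 0.16 2.04 0.   0.94 0.11]
```

View pics/c4.png

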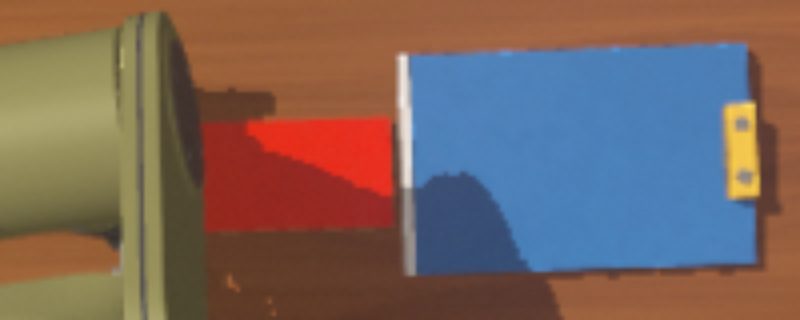

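View pics/c4s.png

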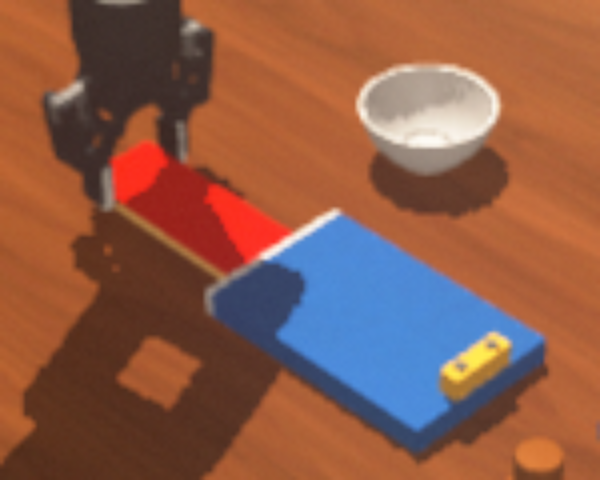

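```bash
python3 -m handwheel '[[[0.002,-0.002,0.014,0.125,0,0],[0.002,-0.003,0.014,0.125,0,-0.007],[0,-0.004,0.015,0.125,0,0],[0,-0.005,0.015,0.125,0,0],[0,0,0,0,0,0]]]'
python3 - <<'E'
from h import *
st()
b=snap('side','s5')
cv2.imwrite('pics/c5s.png',cv2.resize(b['image'][180:300,240:390,::-1],None,fx=4,fy=4))
E
```

```text
time: 6.2
eef_pos: [0.5338, 0.1172, 0.0599]
orientation: [-0.177, 0.676, 0.692, 0.183]
ft_force: [-0.0, 0.1, -1.6]
grip_width: 0.0591
t 6.2 pos [0.5338 0.1172 0.0599] yawY 1.12 z [ 0.002  0.492 -0.87 ] F [-0.   0.1 -1.6] w 0.0591 q [-0.14  0.1   2.06  0.57  1.13 -0.44]
```

View pics/c5s.png

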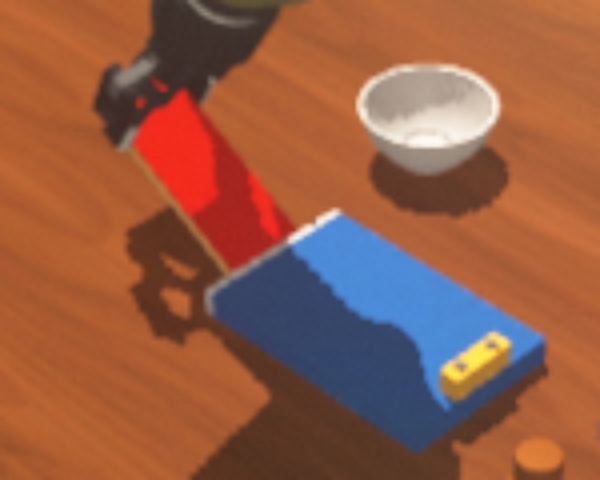

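```bash
python3 -m handwheel '[[[-0.001,-0.0095,0.012,0.12,0,0],[0,-0.0095,0.012,0.12,0,0],[0,-0.0115,0.0105,0.12,0,0],[0,-0.0115,0.0105,0.12,0,0],[0,0,0,0,0,0]]]'
python3 - <<'E'
from h import *
st()
b=snap('side','s6')
cv2.imwrite('pics/c6s.png',cv2.resize(b['image'][160:300,240:390,::-1],None,fx=4,fy=4))
E
```

```text
time: 6.88
eef_pos: [0.5316, 0.0804, 0.1049]
orientation: [-0.337, 0.61, 0.631, 0.342]
ft_force: [0.8, 0.3, -1.1]
grip_width: 0.0596
t 6.88 pos [0.5316 0.0804 0.1049] yawY 1.26 z [-0.008  0.842 -0.54 ] F [ 0.8  0.3 -1.1] w 0.0596 q [-0.37  0.21  2.02  0.9   1.48 -0.77]
```

View pics/c6s.png

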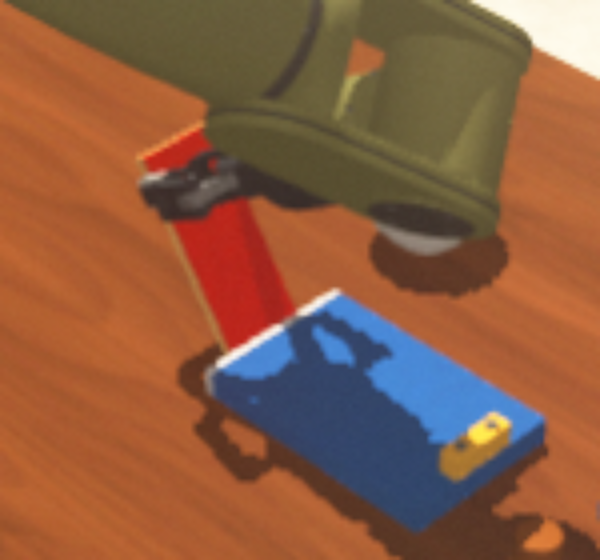

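```bash
python3 -m handwheel '[[[0,-0.0138,0.007,0.11,0,0],[0,-0.0138,0.007,0.11,0,0],[0,-0.0138,0.005,0.115,0,0],[0,-0.0138,0.004,0.115,0,0],[0,0,0,0,0,0]]]'
python3 - <<'E'
from h import *
st()
b=snap('side','s7')
cv2.imwrite('pics/c7s.png',cv2.resize(b['image'][160:300,240:390,::-1],None,fx=4,fy=4))
E
```

```text
time: 7.55
eef_pos: [0.5311, 0.0321, 0.1284]
orientation: [-0.467, 0.516, 0.543, 0.47]
ft_force: [0.3, -1.2, -1.1]
grip_width: 0.0591
t 7.55 pos [0.5311 0.0321 0.1284] yawY 1.46 z [-0.022  0.992 -0.122] F [ 0.3 -1.2 -1.1] w 0.0591 q [-0.51  0.44  1.94  1.09  1.84 -0.93]
```

View pics/c7s.png

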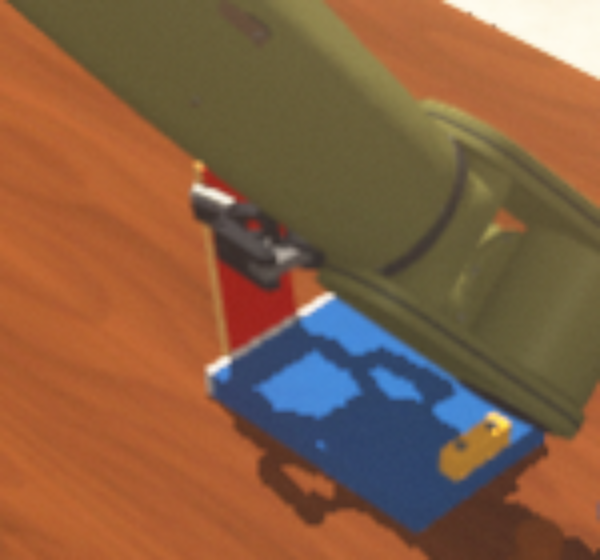

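```bash
python3 -m handwheel '[[[0,-0.011,-0.001,-0.03,0,0],[0,-0.008,-0.001,-0.13,0,0],[0,-0.005,-0.001,-0.13,0,0],[0,-0.002,-0.001,-0.11,0,0],[0,0,0,0,0,0]]]' 1 25
python3 - <<'E'
from h import *
st()
b=snap('side','s8')
cv2.imwrite('pics/c8s.png',cv2.resize(b['image'][160:300,240:390,::-1],None,fx=4,fy=4))
E
```

```text
time: 8.22
eef_pos: [0.5314, 0.0086, 0.1283]
orientation: [-0.347, 0.6, 0.633, 0.345]
ft_force: [-0.2, 0.9, 0.1]
grip_width: 0.0592
t 8.22 pos [0.5314 0.0086 0.1283] yawY 2.39 z [-0.025  0.854 -0.52 ] F [-0.2  0.9  0.1] w 0.0592 q [-0.49  0.24  1.95  0.84  1.61 -0.81]
```

View pics/c8s.png

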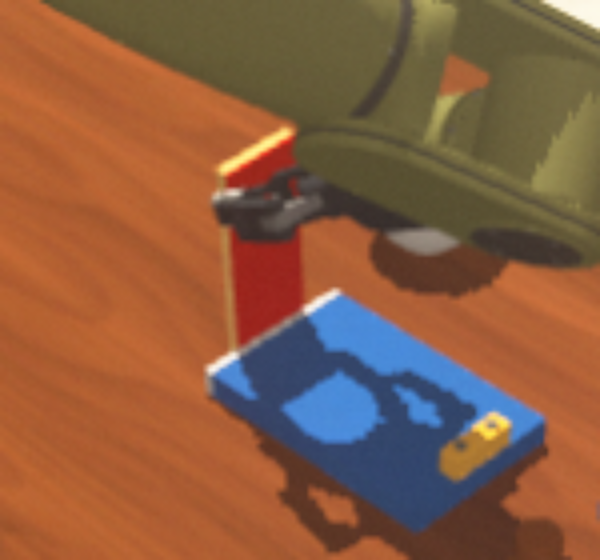

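```bash
python3 -m handwheel '[[[0,-0.014,-0.001,-0.08,0,-0.008],[0,-0.014,-0.004,-0.08,0,-0.008],[0,-0.012,-0.004,-0.08,0,0],[0,0,0,0,0,0]]]'
python3 - <<'E'
from h import *
st()
b=snap('side','s9')
cv2.imwrite('pics/c9s.png',cv2.resize(b['image'][160:300,240:390,::-1],None,fx=4,fy=4))
E
```

```text
time: 8.78
eef_pos: [0.5302, -0.031, 0.1175]
orientation: [-0.272, 0.643, 0.663, 0.27]
ft_force: [0.2, 1.4, -0.7]
grip_width: 0.0591
t 8.78 pos [ 0.5302 -0.031   0.1175] yawY 1.61 z [-0.014  0.708 -0.706] F [ 0.2  1.4 -0.7] w 0.0591 q [-0.49  0.17  1.95  0.67  1.5  -0.74]
```

View pics/c9s.png

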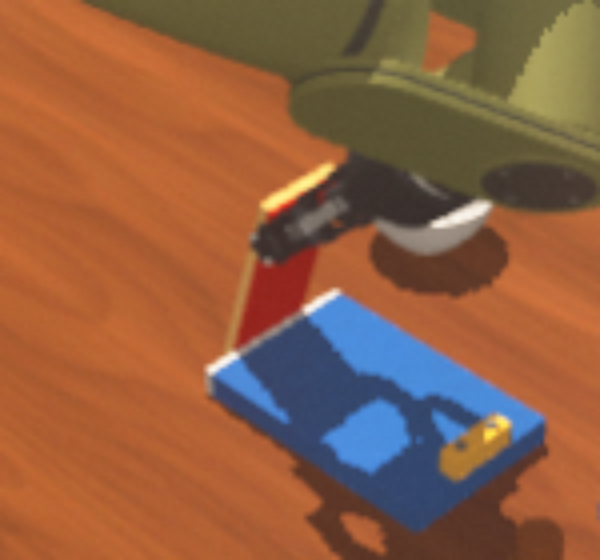

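```bash
python3 -m handwheel '[[[0,-0.012,-0.005,-0.08,0,0],[0,-0.012,-0.006,-0.08,0,0],[0,-0.012,-0.008,-0.08,0,-0.008],[0,-0.009,-0.009,-0.08,0,0],[0,-0.009,-0.010,-0.08,0,0],[0,-0.009,-0.010,-0.08,0,0],[0,0,0,0,0,0]]]'
python3 - <<'E'
from h import *
st()
b=snap('side','s10')
cv2.imwrite('pics/c10s.png',cv2.resize(b['image'][160:300,240:390,::-1],None,fx=4,fy=4))
E
```

```text
time: 9.7
eef_pos: [0.5281, -0.0938, 0.0641]
orientation: [-0.114, 0.693, 0.704, 0.104]
ft_force: [-0.6, 0.5, -0.4]
grip_width: 0.0001
t 9.7 pos [ 0.5281 -0.0938  0.0641] yawY 0.99 z [-0.016  0.304 -0.953] F [-0.6  0.5 -0.4] w 0.0001 q [-0.42  0.11  1.99  0.3   1.2  -0.56]
```

View pics/c10s.png

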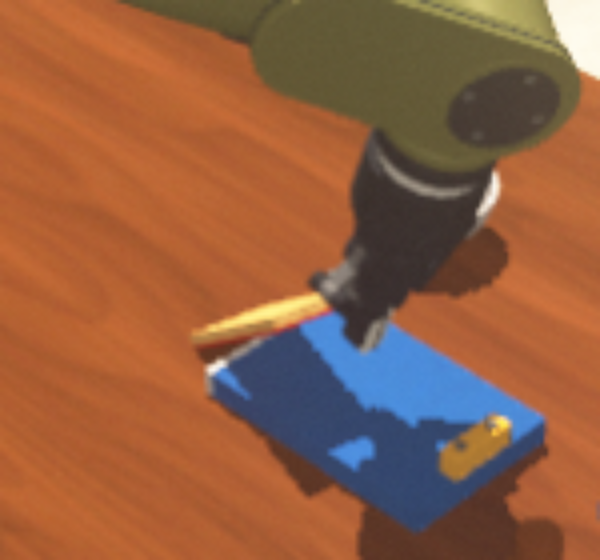

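Run:
```python
from h import *
a=snap('top','t11');b=snap('side','s11')
cv2.imwrite('pics/c11.png',cv2.resize(b['image'][220:300,270:390,::-1],None,fx=6,fy=6,interpolation=cv2.INTER_CUBIC))
cv2.imwrite('pics/c11t.png',cv2.resize(a['image'][200:300,280:420,::-1],None,fx=5,fy=5,interpolation=cv2.INTER_CUBIC))
```

```text
(no output)
```

View pics/c11.png

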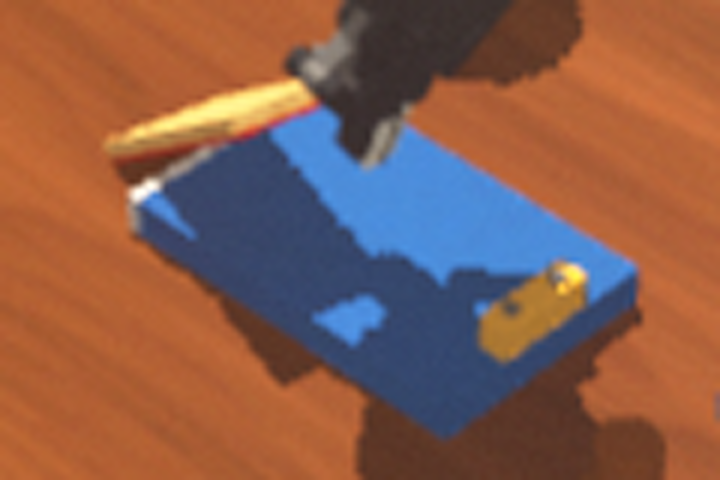

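View pics/c11t.png

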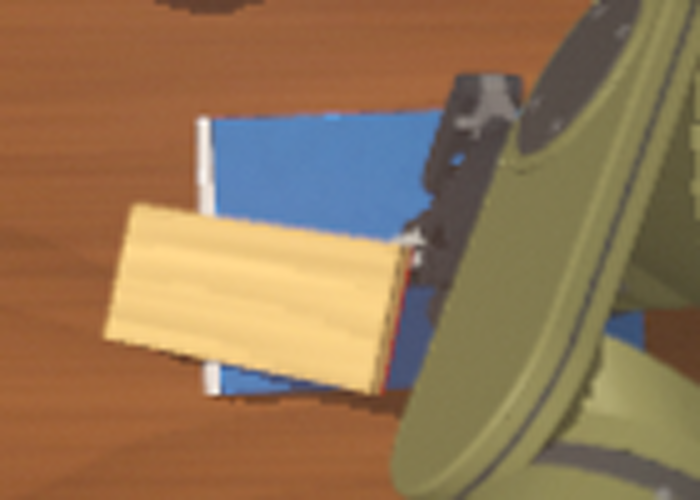

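The panel slipped from the pads, but it has turned over. Bare wood is up, and it lies skewed across the front edge with end_b near the shut fingers. I'll back the tool off along its own axis and look again.

```bash
python3 -m handwheel '[[[0,-0.008,0.012,0,0,0],[0,-0.010,0.03,0,0,0],[0,-0.010,0.05,-0.10,0,0],[0,-0.010,0.05,-0.10,0,0],[0,0,0.03,-0.10,0,0],[0,0,0,0,0,0]]]'
python3 - <<'E'
from h import *
st()
a=snap('top','t12');b=snap('side','s12')
cv2.imwrite('pics/c12.png',cv2.resize(b['image'][220:300,270:390,::-1],None,fx=6,fy=6,interpolation=cv2.INTER_CUBIC))
cv2.imwrite('pics/c12t.png',cv2.resize(a['image'][200:300,280:420,::-1],None,fx=5,fy=5,interpolation=cv2.INTER_CUBIC))
E
```

```text
time: 10.6
eef_pos: [0.5281, -0.137, 0.2479]
orientation: [-0.004, 0.706, 0.709, -0.002]
ft_force: [0.3, 0.2, -0.1]
grip_width: 0.0
t 10.6 pos [ 0.5281 -0.137   0.2479] yawY 0.26 z [-0.009  0.003 -1.   ] F [ 0.3  0.2 -0.1] w 0.0 q [-0.35 -0.11  1.86 -0.    1.4  -0.36]
```

View pics/c12.png

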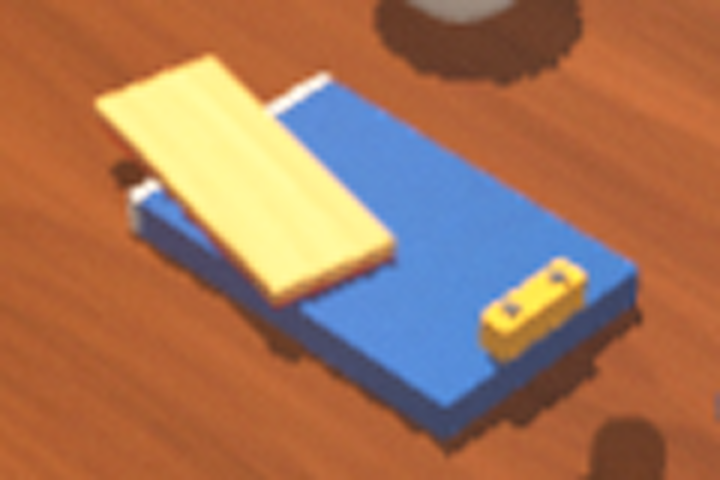

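View pics/c12t.png

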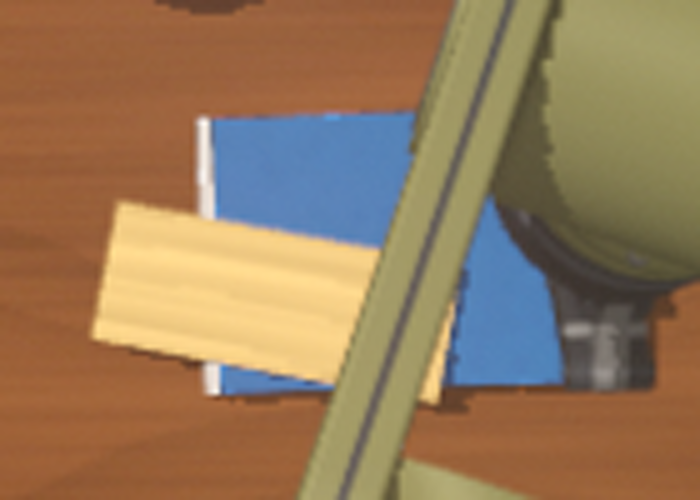

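```bash
cat >> h.py <<'E'
def wood(im): im=im.astype(int); return (im[...,0]>200)&(im[...,1]>150)&(im[...,2]<190)&(im[...,0]-im[...,2]>60)
PL=np.array([.534,-.1005]); PY=-1.5535
def plat(x,y,yaw):
    c,s=np.cos(PY),np.sin(PY); d=np.array([x,y])-PL
    print('in platen mm: x %.1f y %.1f yaw %.1f'%(1000*(c*d[0]+s*d[1]),1000*(-s*d[0]+c*d[1]),np.degrees(yaw-PY)))
def findpanel(p,r,x0):
    m=roi(wood(p['image']),r); v,e=fitbox([(p,m)],x0,.15,.06,.0299,.03); print(np.round(v,4),round(e),m.sum()); plat(*v); return v
E
python3 - <<'E'
from h import *
b=ctrl.snapshot('side')
findpanel(b,(280,220,345,280),[.51,-.04,-1.75])
E
```

```text
[ 0.5098 -0.0383 -1.7713] 54 916.0
in platen mm: x -62.7 y -23.1 yaw -12.5
```

```bash
python3 -m handwheel '[[[-0.005,0.020,-0.03,0,0.009,-0.05],[-0.005,0.020,-0.04,0,0,-0.05],[-0.005,0.020,-0.04,0,0,-0.05],[-0.005,0.020,-0.04,0,0,-0.05],[0,0,-0.03,0,0,0],[0,0,0,0,0,0]]]' -1 30
python3 - <<'E'
from h import *
st()
b=snap('side','s13');a=snap('top','t13')
cv2.imwrite('pics/c13.png',cv2.resize(b['image'][200:300,260:390,::-1],None,fx=6,fy=6,interpolation=cv2.INTER_CUBIC))
E
```

```text
time: 11.5
eef_pos: [0.4949, -0.0562, 0.0439]
orientation: [-0.024, 0.778, 0.628, -0.012]
ft_force: [-0.2, 0.4, 0.8]
grip_width: 0.0853
t 11.5 pos [ 0.4949 -0.0562  0.0439] yawY -12.14 z [-0.049  0.022 -0.999] F [-0.2  0.4  0.8] w 0.0853 q [-0.23  0.02  2.1   0.01  1.07 -0.02]
```

View pics/c13.png

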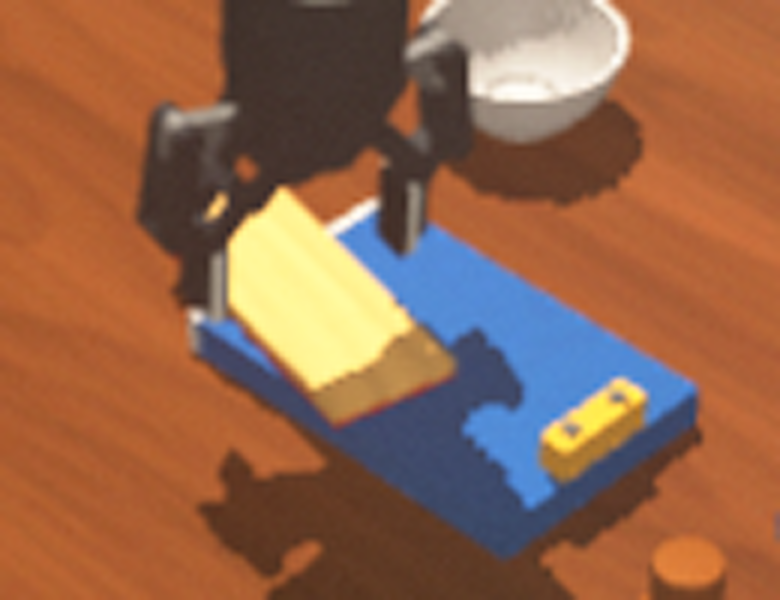

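```bash
python3 -m handwheel '[[[0.011,0,0,-0.022,-0.049,0.015],[0.001,0,0,0,0,0],[0,0,-0.008,0,0,0],[0,0,0,0,0,0]]]' -0.8
python3 - <<'E'
from h import *
st()
b=snap('side','s14')
cv2.imwrite('pics/c14.png',cv2.resize(b['image'][200:300,260:390,::-1],None,fx=6,fy=6,interpolation=cv2.INTER_CUBIC))
E
```

```text
time: 12.1
eef_pos: [0.5135, -0.0591, 0.0438]
orientation: [0.005, 0.774, 0.633, 0.004]
ft_force: [0.3, 0.7, -0.9]
grip_width: 0.0767
t 12.1 pos [ 0.5135 -0.0591  0.0438] yawY -11.44 z [ 0.014 -0.003 -1.   ] F [ 0.3  0.7 -0.9] w 0.0767 q [-0.22  0.02  2.1  -0.    1.01 -0.02]
```

View pics/c14.png

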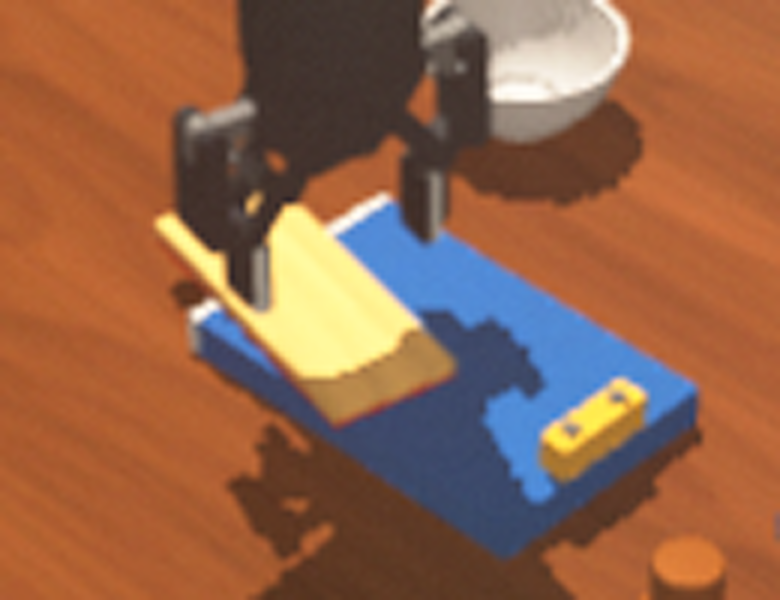

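```bash
python3 -m handwheel '[[[-0.006,0.002,0,0.003,0.012,0],[0,0,0,0,0,0]]]' -1
python3 - <<'E'
from h import *
st()
E
```

```text
time: 12.4
eef_pos: [0.5076, -0.0571, 0.0445]
orientation: [0.001, 0.774, 0.633, 0.001]
ft_force: [-0.3, 0.5, 0.5]
grip_width: 0.0856
t 12.4 pos [ 0.5076 -0.0571  0.0445] yawY -11.45 z [ 0.002 -0.    -1.   ] F [-0.3  0.5  0.5] w 0.0856 q [-0.22  0.01  2.1   0.    1.02 -0.02]
```

```bash
python3 -m handwheel '[[[-0.001,0,-0.010,0,0,0],[0,0,-0.008,0,0,0],[0,0,-0.007,0,0,0],[0,0,0,0,0,0]]]' -0.8
python3 - <<'E'
from h import *
st()
b=snap('side','s15')
cv2.imwrite('pics/c15.png',cv2.resize(b['image'][200:300,260:390,::-1],None,fx=6,fy=6,interpolation=cv2.INTER_CUBIC))
E
```

```text
time: 12.9
eef_pos: [0.5058, -0.0569, 0.017]
orientation: [-0.0, 0.774, 0.633, 0.0]
ft_force: [0.3, 0.1, -0.5]
grip_width: 0.077
t 12.9 pos [ 0.5058 -0.0569  0.017 ] yawY -11.45 z [ 0.  0. -1.] F [ 0.3  0.1 -0.5] w 0.077 q [-0.22  0.06  2.12  0.    0.97 -0.02]
```

View pics/c15.png

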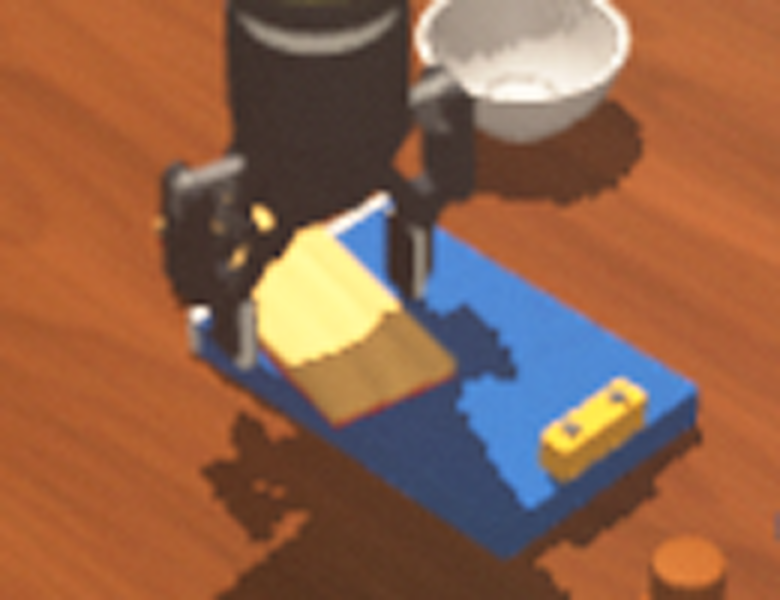

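Fingers straddle the panel. Now I close.

```bash
python3 -m handwheel '[[[0,0,-0.001,0,0,0],[0,0,0,0,0,0],[0,0,0,0,0,0],[0,0,0,0,0,0],[0,0,0,0,0,0]]]' 1 40
python3 - <<'E'
from h import *
st()
E
```

```text
time: 13.58
eef_pos: [0.5068, -0.0572, 0.017]
orientation: [0.001, 0.774, 0.633, 0.001]
ft_force: [0.0, -0.4, 0.4]
grip_width: 0.0586
t 13.57 pos [ 0.5068 -0.0572  0.017 ] yawY -11.44 z [ 0.003 -0.    -1.   ] F [ 0.  -0.4  0.4] w 0.0586 q [-0.22  0.06  2.12  0.    0.97 -0.02]
```

```bash
python3 -m handwheel '[[[0,0,0.005,0,0,0],[0.006,-0.014,0,0,0,0.05],[0.006,-0.014,0,0,0,0.05],[0.006,-0.014,0,0,0,0.05],[0.006,-0.012,0,0,0,0.05],[0,0,0,0,0,0]]]'
python3 - <<'E'
from h import *
st()
a=snap('top','t16');b=snap('side','s16')
cv2.imwrite('pics/c16.png',cv2.resize(b['image'][200:300,260:390,::-1],None,fx=5,fy=5,interpolation=cv2.INTER_CUBIC))
cv2.imwrite('pics/c16t.png',cv2.resize(a['image'][200:300,280:420,::-1],None,fx=5,fy=5,interpolation=cv2.INTER_CUBIC))
E
```

```text
time: 14.32
eef_pos: [0.531, -0.1123, 0.0231]
orientation: [0.001, 0.705, 0.71, 0.001]
ft_force: [-0.1, 0.7, -0.0]
grip_width: 0.0585
t 14.32 pos [ 0.531  -0.1123  0.0231] yawY 0.41 z [ 0.002  0.    -1.   ] F [-0.1  0.7 -0. ] w 0.0585 q [-0.31  0.12  2.04  0.    0.98 -0.32]
```

View pics/c16.png

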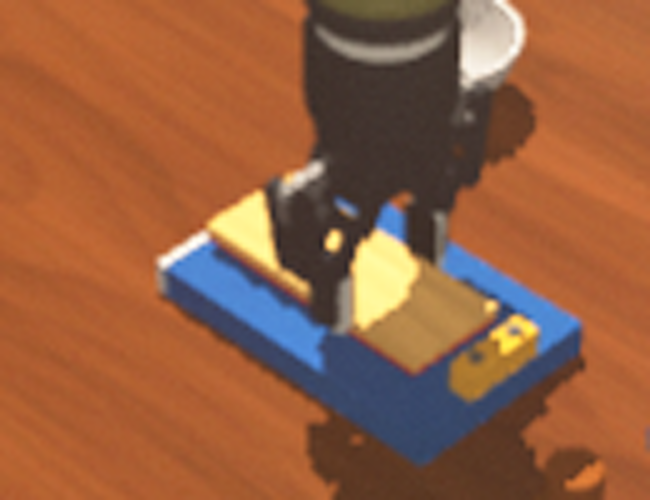

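View pics/c16t.png

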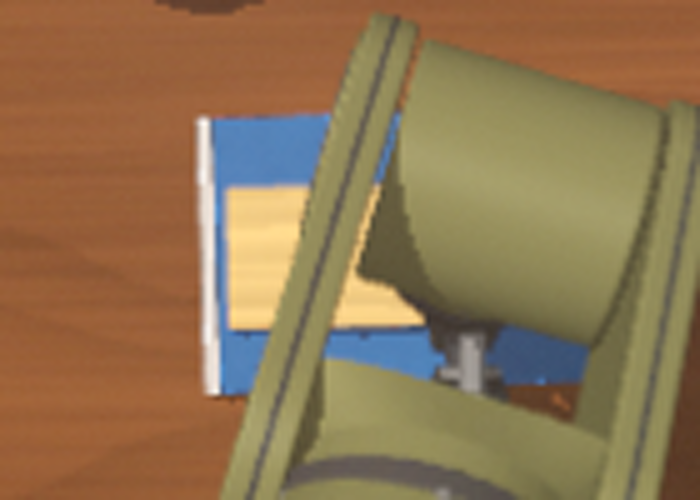

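```bash
python3 -m handwheel '[[[0.003,0,-0.003,0,0,0.010],[0,-0.004,-0.003,0,0,0],[0,-0.004,0,0,0,0],[0,-0.002,0,0,0,0],[0,0,0,0,0,0]]]'
python3 -m handwheel '[[[0,-0.003,0,0,0,0],[0,-0.003,0,0,0,0]]]'
python3 - <<'E'
from h import *
st()
E
```

```text
time: 15.05
eef_pos: [0.5336, -0.1203, 0.0169]
orientation: [-0.0, 0.7, 0.714, 0.001]
ft_force: [-0.5, 0.8, -0.2]
grip_width: 0.0586
time: 15.3
eef_pos: [0.5335, -0.1257, 0.0169]
orientation: [-0.001, 0.701, 0.714, 0.002]
ft_force: [-0.2, 10.6, 2.9]
grip_width: 0.0587
t 15.3 pos [ 0.5335 -0.1257  0.0169] yawY 1.05 z [ 0.001  0.004 -1.   ] F [-0.2 10.6  2.9] w 0.0587 q [-0.33  0.14  2.03  0.01  0.98 -0.35]
```

```bash
python3 -m handwheel '[[[0,0,0,0,0,0],[0,0,0,0,0,0],[0,0,0,0,0,0]]]' -0.85
python3 -m handwheel '[[[0,0,0.03,0,0,0],[0,0,0.05,0,0,0],[0,0,0.05,0,0,0],[0,-0.03,0.03,0,0,0],[0,-0.05,0,0,0,0],[0,-0.05,0,0,0,0],[0,-0.05,0,0,0,0],[0,-0.04,0,0,0,0],[0,0,0,0,0,0]]]' -0.3
python3 - <<'E'
from h import *
st()
a=snap('top','t17');b=snap('side','s17')
findpanel(b,(285,225,375,285),[.53,-.10,-1.55])
findpanel(a,(320,220,401,280),[.53,-.10,-1.55])
cv2.imwrite('pics/c17.png',cv2.resize(b['image'][200:340,260:440,::-1],None,fx=4,fy=4,interpolation=cv2.INTER_CUBIC))
cv2.imwrite('pics/c17t.png',cv2.resize(a['image'][200:300,300:460,::-1],None,fx=5,fy=5,interpolation=cv2.INTER_CUBIC))
E
```

```text
time: 15.68
eef_pos: [0.5334, -0.1265, 0.0167]
orientation: [-0.001, 0.701, 0.714, 0.001]
ft_force: [-1.2, 0.3, -0.2]
grip_width: 0.079
time: 16.8
eef_pos: [0.531, -0.3537, 0.1829]
orientation: [0.001, 0.7, 0.714, 0.0]
ft_force: [0.1, 0.4, 0.1]
grip_width: 0.0556
t 16.8 pos [ 0.531  -0.3537  0.1829] yawY 1.16 z [ 0.002 -0.001 -1.   ] F [0.1 0.4 0.1] w 0.0556 q [-0.67  0.13  1.73  0.    1.28 -0.69]
[ 0.531  -0.1073 -1.5382] 103 1007.0
in platen mm: x 6.8 y -3.1 yaw 0.9
[ 0.5332 -0.1032 -1.5539] 72 1905.0
in platen mm: x 2.7 y -0.8 yaw -0.0
```

View pics/c17.png

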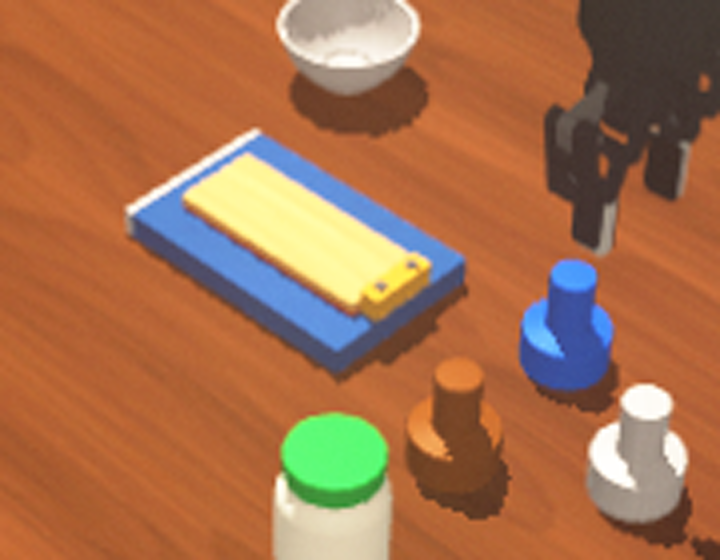

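View pics/c17t.png

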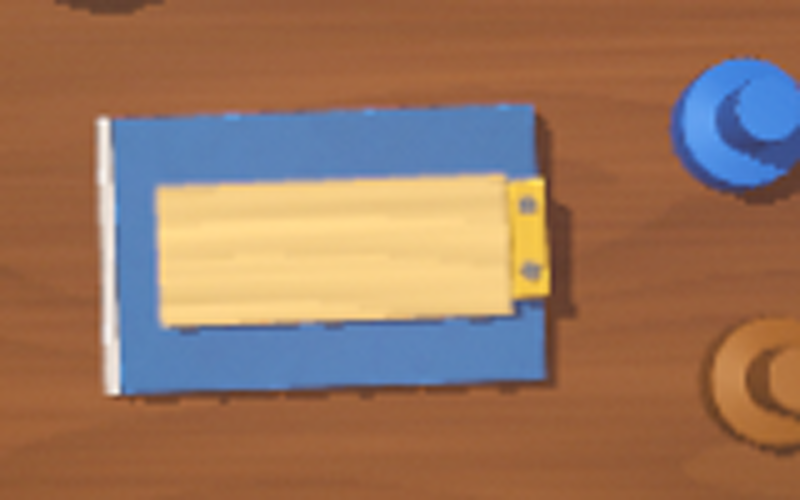

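```bash
python3 -m handwheel '[[[0,-0.009,-0.03,0,0,0],[0,-0.009,-0.03,0,0,0],[0,-0.009,-0.03,0,0,0],[0,0,-0.02,0,0,0],[0,0,0,0,0,0]]]' -0.2
python3 - <<'E'
from h import *
st()
b=snap('side','s18')
print(px(b,.07,[[421.1,300.1]]))
cv2.imwrite('pics/c18.png',cv2.resize(b['image'][230:350,340:490,::-1],None,fx=5,fy=5,interpolation=cv2.INTER_CUBIC))
E
```

```text
time: 17.52
eef_pos: [0.5328, -0.3718, 0.0711]
orientation: [0.001, 0.696, 0.718, 0.001]
ft_force: [0.6, -0.7, 0.1]
grip_width: 0.0512
t 17.52 pos [ 0.5328 -0.3718  0.0711] yawY 1.73 z [ 0.003  0.    -1.   ] F [ 0.6 -0.7  0.1] w 0.0512 q [-0.69  0.26  1.77  0.    1.1  -0.72]
[[ 0.53132234 -0.38239768  0.07      ]]
```

View pics/c18.png

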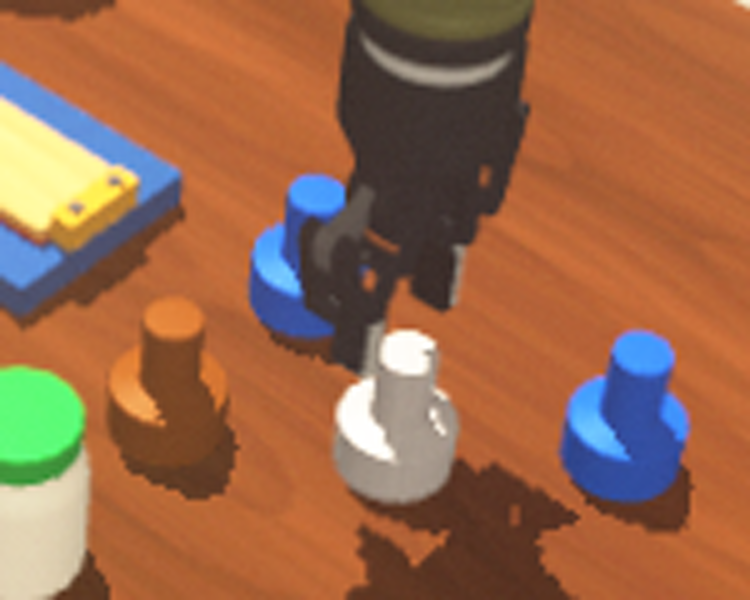

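```bash
python3 -m handwheel '[[[-0.001,-0.009,0,0,0,0],[0,-0.001,-0.014,0,0,0],[0,0,-0.014,0,0,0],[0,0,-0.006,0,0,0],[0,0,0,0,0,0]]]'
python3 - <<'E'
from h import *
st()
b=snap('side','s19')
cv2.imwrite('pics/c19.png',cv2.resize(b['image'][230:350,340:490,::-1],None,fx=5,fy=5,interpolation=cv2.INTER_CUBIC))
E
```

```text
time: 18.2
eef_pos: [0.5342, -0.3838, 0.0397]
orientation: [0.005, 0.696, 0.718, 0.001]
ft_force: [-0.1, 0.2, -0.3]
grip_width: 0.0515
t 18.2 pos [ 0.5342 -0.3838  0.0397] yawY 1.76 z [ 0.009 -0.005 -1.   ] F [-0.1  0.2 -0.3] w 0.0515 q [-0.71  0.31  1.77  0.    1.05 -0.74]
```

View pics/c19.png

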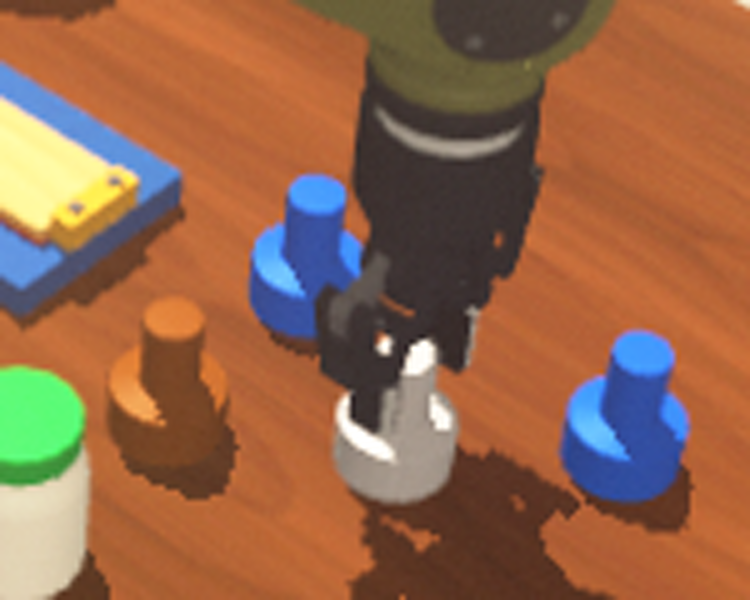

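```bash
python3 -m handwheel '[[[-0.001,0.002,-0.002,0.005,0.008,0],[0,0,0,0,0,0]]]'
python3 -m handwheel '[[[0,0,0,0,0,0],[0,0,0,0,0,0],[0,0,0,0,0,0],[0,0,0,0,0,0],[0,0,0,0,0,0]]]' 1 60
python3 - <<'E'
from h import *
st()
E
```

```text
time: 18.5
eef_pos: [0.5336, -0.382, 0.0385]
orientation: [0.001, 0.696, 0.718, 0.0]
ft_force: [0.6, -0.6, -0.7]
grip_width: 0.0517
time: 19.12
eef_pos: [0.5334, -0.3821, 0.039]
orientation: [0.001, 0.696, 0.718, 0.0]
ft_force: [-0.6, 0.2, 0.4]
grip_width: 0.0264
t 19.12 pos [ 0.5334 -0.3821  0.039 ] yawY 1.77 z [ 0.001 -0.001 -1.   ] F [-0.6  0.2  0.4] w 0.0264 q [-0.7   0.32  1.77  0.    1.05 -0.73]
```

```bash
python3 -m handwheel '[[[0,0,0.01,0,0,0],[0,0,0.03,0,0,0],[0,0,0.04,0,0,0],[0,0,0.035,0,0,0],[0,0,0,0,0,0]]]'
python3 -m handwheel '[[[0,0.025,0,0,0,0],[0,0.04,0,0,0,0],[0,0.045,0,0,0,0],[0,0.045,0,0,0,0],[0,0.045,0,0,0,0],[0,0.04,0,0,0,0],[0,0.025,0,0,0,0],[0,0.01,0,0,0,0],[0,0,0,0,0,0]]]'
python3 - <<'E'
from h import *
st()
b=snap('side','s20')
cv2.imwrite('pics/c20.png',b['image'][160:400,220:540,::-1])
E
```

```text
time: 19.75
eef_pos: [0.5301, -0.3785, 0.1515]
orientation: [-0.004, 0.696, 0.718, 0.0]
ft_force: [-0.0, -0.0, -5.6]
grip_width: 0.0268
time: 20.88
eef_pos: [0.5162, -0.084, 0.1291]
orientation: [-0.02, 0.695, 0.718, -0.004]
ft_force: [-0.6, -0.3, -5.0]
grip_width: 0.0264
t 20.88 pos [ 0.5162 -0.084   0.1291] yawY 1.88 z [-0.034  0.023 -0.999] F [-0.6 -0.3 -5. ] w 0.0264 q [-0.27 -0.05  2.    0.01  1.22 -0.31]
```

View pics/c20.png

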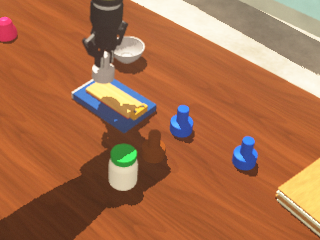

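```bash
python3 -m handwheel '[[[0.007,-0.009,-0.005,-0.011,-0.016,0],[0.007,-0.009,-0.01,-0.011,-0.016,0],[0,0,0,0,0,0]]]'
python3 - <<'E'
from h import *
st()
E
```

```text
time: 21.3
eef_pos: [0.5312, -0.1065, 0.1131]
orientation: [0.0, 0.697, 0.717, -0.001]
ft_force: [-0.2, 0.9, -5.3]
grip_width: 0.0266
t 21.3 pos [ 0.5312 -0.1065  0.1131] yawY 1.62 z [-0.    -0.002 -1.   ] F [-0.2  0.9 -5.3] w 0.0266 q [-0.3  -0.01  2.   -0.    1.15 -0.32]
```

```bash
python3 -m handwheel '[[[0.001,0.001,-0.012,0,0,0],[0.001,0.001,-0.012,0,0,0],[0,0,-0.008,0,0,0],[0,0,-0.004,0,0,0],[0,0,0,0,0,0]]]'
python3 - <<'E'
from h import *
st()
b=snap('side','s21')
cv2.imwrite('pics/c21.png',cv2.resize(b['image'][200:300,270:390,::-1],None,fx=6,fy=6,interpolation=cv2.INTER_CUBIC))
E
```

```text
time: 21.92
eef_pos: [0.5331, -0.1051, 0.0742]
orientation: [-0.0, 0.698, 0.717, -0.001]
ft_force: [-0.5, 0.3, -4.5]
grip_width: 0.0266
t 21.93 pos [ 0.5331 -0.1051  0.0742] yawY 1.54 z [-0.001 -0.001 -1.   ] F [-0.5  0.3 -4.5] w 0.0266 q [-0.29  0.04  2.02 -0.    1.08 -0.32]
```

View pics/c21.png

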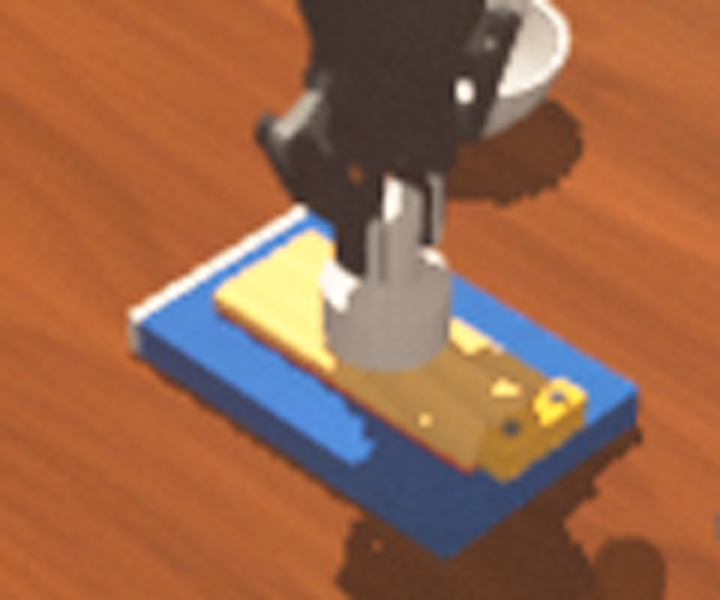

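Nearly down (about 5 mm up). I lower it until I feel contact.

```bash
python3 -m handwheel '[[[0,0,-0.002,0,0,0],[0,0,-0.001,0,0,0],[0,0,0,0,0,0]]]'
python3 -m handwheel '[[[0,0,-0.0015,0,0,0],[0,0,0,0,0,0]]]'
```

```text
time: 22.35
eef_pos: [0.5341, -0.1052, 0.0725]
orientation: [0.001, 0.697, 0.717, -0.0]
ft_force: [0.4, 0.1, -4.9]
grip_width: 0.0262
time: 22.6
eef_pos: [0.5342, -0.1053, 0.0711]
orientation: [0.001, 0.697, 0.717, -0.0]
ft_force: [0.0, 0.2, -5.5]
grip_width: 0.0264
```

```bash
python3 -m handwheel '[[[0,0,-0.0015,0,0,0],[0,0,0,0,0,0]]]'
python3 -m handwheel '[[[0,0,-0.001,0,0,0],[0,0,0,0,0,0]]]'
```

```text
time: 22.85
eef_pos: [0.5342, -0.1053, 0.0695]
orientation: [0.001, 0.697, 0.717, -0.0]
ft_force: [0.4, 0.2, -5.4]
grip_width: 0.0261
time: 23.1
eef_pos: [0.5345, -0.1055, 0.0691]
orientation: [0.002, 0.697, 0.717, -0.0]
ft_force: [-0.7, -0.4, -4.9]
grip_width: 0.0265
```

```bash
python3 -m handwheel '[[[0,0,-0.0015,0,0,0],[0,0,0,0,0,0]]]'
python3 -m handwheel '[[[0,0,-0.0015,0,0,0],[0,0,0,0,0,0]]]'
```

```text
time: 23.35
eef_pos: [0.5349, -0.1056, 0.0691]
orientation: [0.002, 0.697, 0.717, -0.0]
ft_force: [0.3, -0.5, -6.5]
grip_width: 0.0266
time: 23.6
eef_pos: [0.5351, -0.1058, 0.069]
orientation: [0.002, 0.697, 0.717, -0.0]
ft_force: [-0.5, 0.4, -3.9]
grip_width: 0.0264
```

```bash
python3 -m handwheel '[[[0,0,-0.003,0,0,0],[0,0,0,0,0,0]]]'
python3 - <<'E'
from h import *
st()
b=snap('side','s22')
cv2.imwrite('pics/c22.png',cv2.resize(b['image'][200:300,270:390,::-1],None,fx=6,fy=6,interpolation=cv2.INTER_CUBIC))
E
```

```text
time: 23.85
eef_pos: [0.5358, -0.106, 0.0692]
orientation: [0.002, 0.697, 0.717, -0.0]
ft_force: [0.1, -0.3, -5.8]
grip_width: 0.0262
t 23.85 pos [ 0.5358 -0.106   0.0692] yawY 1.58 z [ 0.002 -0.003 -1.   ] F [ 0.1 -0.3 -5.8] w 0.0262 q [-0.29  0.05  2.01 -0.    1.07 -0.32]
```

View pics/c22.png

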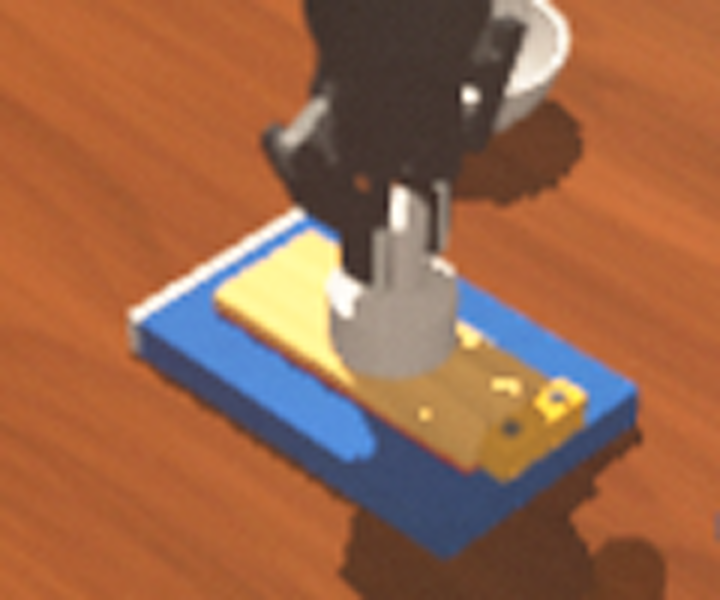

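```bash
python3 -m handwheel '[[[-0.001,0.001,-0.005,0,0,0],[0,0,0,0,0,0]]]'
```

```text
time: 24.15
eef_pos: [0.5366, -0.1064, 0.0695]
orientation: [0.003, 0.697, 0.717, -0.001]
ft_force: [-0.1, 0.3, -5.3]
grip_width: 0.0264
```

Run:
```python
from h import *
s,_=st(); print(np.round(s['tau'],2),np.round(s['qd'],3),np.round(s['wrist_torque'],3), np.round(s['q'],4))
a=snap('top','t23');b=snap('side','s23')
cv2.imwrite('pics/c23t.png',cv2.resize(a['image'][200:300,300:460,::-1],None,fx=5,fy=5,interpolation=cv2.INTER_CUBIC))
```

```text
t 24.15 pos [ 0.5366 -0.1064  0.0695] yawY 1.61 z [ 0.004 -0.006 -1.   ] F [-0.1  0.3 -5.3] w 0.0264 q [-0.29  0.05  2.01 -0.    1.07 -0.32]
[ -0.05 -38.49 -35.65  -0.05   0.1    0.  ] [ 0.    -0.008 -0.013 -0.013  0.049 -0.001] [ 0.057  0.017 -0.017] [-0.2917  0.0544  2.014  -0.0049  1.068  -0.3174]
```

View pics/s23.png

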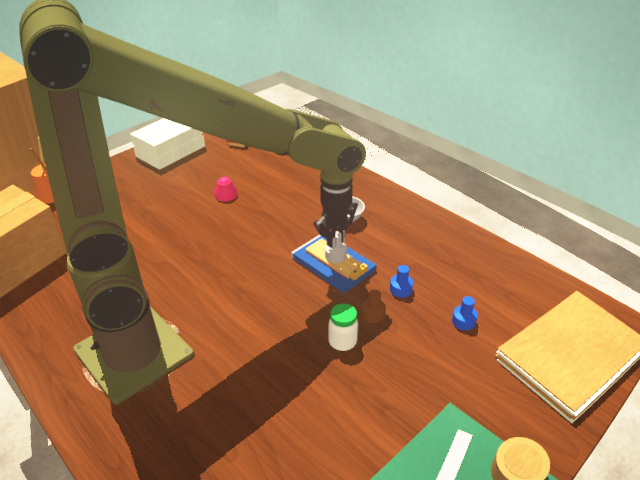

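View pics/t23.png

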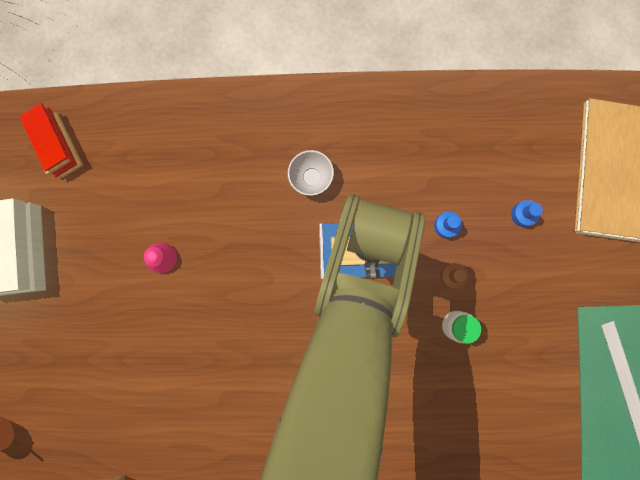

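```bash
python3 -m handwheel '[[[-0.002,0.001,-0.006,0.006,0.004,0]]]'; python3 -m handwheel '[[[0,0,-0.006,0,0,0]]]'
python3 - <<'E'
from h import *
s,_=st(); print(np.round(s['tau'],2),np.round(s['wrist_torque'],3), np.round(s['q'],4))
E
```

```text
time: 24.38
eef_pos: [0.5367, -0.1066, 0.0687]
orientation: [0.001, 0.697, 0.717, -0.0]
ft_force: [-19.1, 1.6, 50.1]
grip_width: 0.0266
time: 24.5
eef_pos: [0.5371, -0.1068, 0.0689]
orientation: [-0.0, 0.697, 0.717, -0.001]
ft_force: [-24.4, 7.1, 41.2]
grip_width: 0.0263
t 24.5 pos [ 0.5371 -0.1068  0.0689] yawY 1.65 z [-0.002 -0.001 -1.   ] F [-24.4   7.1  41.2] w 0.0263 q [-0.29  0.06  2.01 -0.    1.07 -0.32]
[-1.100e+00 -1.609e+01 -2.553e+01  1.100e-01 -7.010e+00 -2.000e-02] [1.194 4.354 0.058] [-2.9360e-01  6.0200e-02  2.0091e+00 -1.5000e-03  1.0738e+00 -3.2170e-01]
```

```bash
python3 -m handwheel '[[[0,0,0,0,0,0],[0,0,0,0,0,0]]]'; python3 -m handwheel '[[[0,0,0,0,0,0],[0,0,0,0,0,0],[0,0,0,0,0,0],[0,0,0,0,0,0]]]' -0.3; python3 -m handwheel '[[[0,0,0.02,0,0,0],[0,0,0.03,0,0,0],[0,0,0.05,0,0,0],[0,0,0.05,0,0,0],[0,-0.05,0.03,0,0,0],[0,-0.05,0,0,0,0],[0,-0.06,0,0,0,0],[0,-0.06,0,0,0,0],[0,-0.03,0,0,0,0],[0,0,0,0,0,0]]]'
python3 - <<'E'
from h import *
st()
a=snap('top','t24');b=snap('side','s24')
cv2.imwrite('pics/c24.png',cv2.resize(b['image'][180:360,260:440,::-1],None,fx=3,fy=3,interpolation=cv2.INTER_CUBIC))
cv2.imwrite('pics/c24t.png',cv2.resize(a['image'][200:300,300:460,::-1],None,fx=5,fy=5,interpolation=cv2.INTER_CUBIC))
E
```

```text
time: 24.75
eef_pos: [0.5374, -0.1067, 0.0691]
orientation: [0.0, 0.697, 0.717, -0.001]
ft_force: [-0.5, -0.9, -1.9]
grip_width: 0.0262
time: 25.25
eef_pos: [0.5375, -0.1067, 0.0678]
orientation: [-0.0, 0.697, 0.717, -0.001]
ft_force: [0.2, 0.1, -0.3]
grip_width: 0.0553
time: 26.5
eef_pos: [0.5375, -0.3643, 0.2725]
orientation: [0.01, 0.696, 0.718, 0.002]
ft_force: [0.2, -0.4, 0.5]
grip_width: 0.0556
t 26.5 pos [ 0.5375 -0.3643  0.2725] yawY 1.83 z [ 0.017 -0.011 -1.   ] F [ 0.2 -0.4  0.5] w 0.0556 q [-0.68  0.09  1.62  0.    1.41 -0.71]
```

View pics/c24.png

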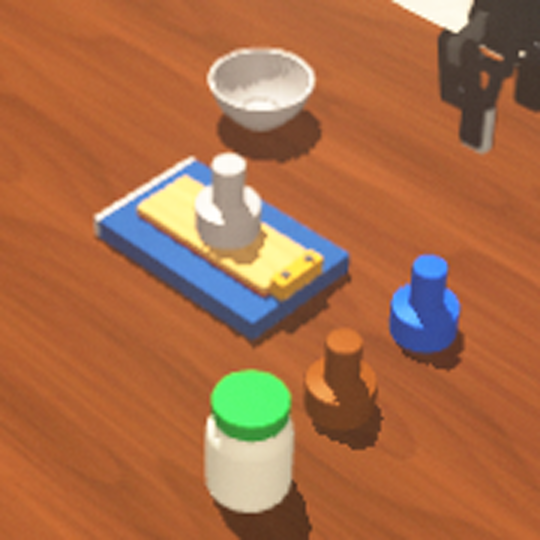

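View pics/c24t.png

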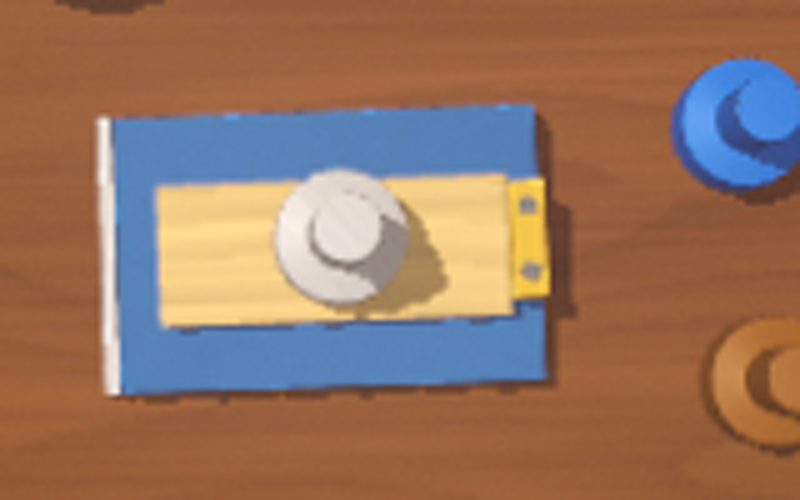

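Run:
```python
from h import *
a=ctrl.snapshot('top')
print('weight',px(a,.058,[[367.8,247]]), 'grip',px(a,.1,[[368.9,245.5]]))
e=px(a,.03,[[401.7,249]]); bf=px(a,.038,[[401.9,249]]); print('panel end',e,'brass face top',bf)
ctrl.close_job()
st()
```

```text
weight [[ 0.53646158 -0.10525502  0.058     ]] grip [[ 0.53604127 -0.10497287  0.1       ]]
panel end [[ 0.53303485 -0.17952313  0.03      ]] brass face top [[ 0.53242908 -0.17887155  0.038     ]]
the job is handed in; nothing more can be done
the job is handed in; nothing more can be done
```

I stood the panel up against the steel front edge and laid it over onto the platen red side down. I then slid it square against the brass stop and set the steel weight on its middle. The job was handed in at about 26.5 s of the 72 s allowed, and no verdict was given.

**Problems on the way:**
- **Slipped grip:** The panel came out of the fingers partway through the lay-over and landed skewed, about 12° off, but bare side up. I re-gripped it, squared it up and pushed it against the stop until the contact force reached about 10.6 N.
- **Late contact reading:** When I set the weight down, the contact did not show in the force reading at first. I kept lowering in small steps, and the force briefly reached about 50 N at the wrist before I eased off. The weight was already on the panel when I let it go.

**Last checks:**
- **Panel against the stop:** Before the weight went on, the top camera put the panel about 0° off square, about 1 mm off the centre line, and touching the stop to within about 2 mm. The side camera read about 0.9° and 3 mm off centre, and put the panel about 4 mm further along, which is not possible with the stop there. That matches the offset the side camera had shown earlier. The last top picture shows no change in the panel.
- **Weight:** It stands upright, about 3–5 mm from the panel's middle.
- **Other things:** The bowl and jar look untouched in the last close-up pictures. The burnisher was in place in the wider view just before release, and nothing went near it after that. The gripper is clear of everything.

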